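# Seat the wood sample, then peel a formed cover off the stack and hold it over the sample

## Robot

A 6-joint arm with a two-finger parallel gripper is mounted at the origin on the work surface; the furniture and walls round the work are solid. World frame = base frame: x ahead of the robot, y to its left, z up, the work surface at z = 0. Lengths are in m, angles in degrees, forces in N, time in s.
With the tool pointing down it reaches from about 0.4 to 0.825 m from the base axis. Payload 7 kg.
Tool frame: the origin (TCP) lies midway between the tips of the shut fingers; the grasp point (between the pads) lies 19 mm behind it (ctrl.hold_point_z is the distance from the TCP to the grasp point, in m); z points along the fingers, x is the direction in which the jaws open and shut, and the axes are right-handed (so a half turn about z gives the same grasp; the last joint's range is limited). The gripper opens to 88 mm and grips with 3 to 60 N. Pads are 19 mm wide; open, the fingers measure 130 mm over their backs; the gripper's body (78 mm by 193 mm) begins 47 mm behind the grasp point.
Start: joints at [-57.806, 20.546, 0.682, 0, -70.136, -16.507], TCP at [0.182, -0.65, 0.227] pointing down, gripper open.
Joint ranges: [-176.03, 176.03], [-82.01, 121.73], [-58.28, 71.71], [-173.87, 95.51], [-174.79, -0.11], [-173.66, 173.66]. Speed limits (degrees/s): [136.94, 136.94, 172.46, 180, 180, 180].

## Interface

Orientations are given as [roll, pitch, yaw] about the fixed x, y, z axes, in that order (R = Rz(yaw) Ry(pitch) Rx(roll)).
In Python, from plant import ctrl gives the robot as it stands.
- The arm moves only by the tool apply_moves, never from a script. Its argument "motion" is a list of rows, each a list of 2 entries, a list of its own where there are three numbers: the shift along the world's x, y, z in cm, then the turn about the world's z in degrees. In form: [[[tx, ty, tz], roll], ...]. A call has 1 to 10 rows; each row is the pose to reach, as a shift and turn from the pose commanded when the call began; what a row does not reach only later rows make up. A row lasts 1/10 s, in which the tool goes at most 50 mm and 8.59 degrees, less where a joint would pass 70% of its speed; a pose out of reach is approached as far as the arm can. A call with a gripper value outside its range is refused whole. "hand" is the finger opening in cm, from 0 to 8.76, set as the call begins (left out, the last holds). The fingers move at their own pace and stop on an object; the grip force is fixed at half the most. Time passes only in rows, so rows that repeat a pose let the fingers close. It gives the time, the measured TCP pose, the force and the opening at its end, in the units of the state.
- ctrl.get_obs(): the state, without advancing time (a new reading comes with each control period).
- ctrl.snapshot(name): name is "scene" or "top" or "wrist"; returns (picture, depth): 400x640x3 uint8, blue, green, red; 400x640 float32, m along the optical axis (not along the pixel's ray), 0 where there is no reading.
- ctrl.camera_model(name): a dict with "fx", "fy", "cx", "cy" (pixels), "cam_to_world" (4x4, takes a point from camera to world coordinates); the wrist camera has in their place "tool_from_camera" (4x4, takes a point from camera to tool coordinates, whose origin is the TCP and whose axes are the tool frame's). Camera axes: x right, y down, z forward; pixel columns grow to the right and rows downward; lengths in m; the calibration is good to about 2 mm. A picture is of the moment at which its call begins: read the wrist's pose just before it. camera_model takes no time and is no camera call.
- ctrl.close_job(): hands the job in, once; it reports no verdict.
The state is a dict: "clock": time; "joint_pos": joint angles; "qvel": joint speeds; "tau": joint torques, N m; "tool_pos": TCP position; "orientation": TCP orientation; "force": force on the tool from outside, world axes, zero at the start; "moment": the same for the moment, N m; "opening": finger opening in m.
Only numpy, scipy, OpenCV 4.12 (cv2) and the standard library are available. Lean on these libraries where they do the work, as an engineer would, in place of code of your own. Each camera call takes 0.05 s, during which the arm holds its last target.

## Task

Pack the wood sample: seat the 85 mm wooden block flat and square in the pocket of the plywood base and let go of it. Then peel the top formed cover off the clinging stack by its upright corner tab - tip that corner well up first while the far end still rests on the stack - leaving the cover below in place, and hold it level over the block, square with the base and centred on it, about 8 cm above the base. Finish while still holding the cover there; do not put it down, and leave the other things on the bench alone.

Things in the scene. Friction and masses are not known exactly. Their poses are not given: they have to be found in the camera images.
- block_mid (a point): Centre (half-way up) of the loose block of light wood, 40 x 85 x 30 mm, 0.06 kg, lying on the bench; its z is up, its long side (85 mm) is along its own y. Take it across its 40 mm. (A shorter, taller wooden block 45 x 60 x 45 mm near by is not part of the job.)
- base: Plywood base fixed to the bench, 176 x 130 x 16 mm, long along its own x, origin at the centre of its underside. In its middle is a pocket 90 (along its x) x 45 mm and 10 mm deep, so the block goes in with its 85 mm side along the base's x, 2.5 mm free on each side.
- pocket (a point): Centre of the pocket's floor, 6 mm above the bench, 10 mm below the base's top face; axes as the base's. The seated block's centre is 15 mm above it.
- holder: Fixed plywood stack holder, 190 (own x) x 140 x 12 mm, origin at the centre of its underside; two formed covers nest on it. Blocks at its x = +10 to +60 mm on both y sides (out to 91 mm, 38 mm high) carry sprung rubber cheeks that press each cover's long edges with about 10 N a side, so it clings: straight up takes 10 to 15 N. Its +x end is the far end.
- cover_a_mid (a point): TOP white plastic cover, 0.08 kg: its centre at the top face of its flat rim (34 mm above the bench in the stack); z up, x along the holder's x. Rim 172 (x) x 126 x 4 mm, on 7 mm feet (undersides 11 mm below this point); a tapered dome, open below, 124 x 78 mm at the rim, rises 26 mm. The corner at +x, -y is cut out.
- cover_a_tab (a point): Centre (half-way up) of the upright pull tab on the top cover's -x, +y corner: 9 mm thick, 22 mm long, 16 mm high, standing on the rim (centre 8 mm above the rim's top face), 74.5 mm to -x and 51.5 mm to +y of the cover's centre. Axes as the cover's. Its 22 mm side runs along (-1, +1) in the cover's x, y; grip it from above across its 9 mm, closing along the cover's (1, 1).
- cover_a_heel (a point): Point on the top of the top cover's rim at its far end (80, -28 mm from the centre, beside the cut-out corner), the end opposite to the tab, about which the cover tips when the tab is lifted. In the stack it is 34 mm above the bench.
- cover_b: The second, like cover under the top one, turned end for end (its tab comes up through the cut-out of the top cover), 11 mm lower in the stack. Origin at the centre of its underside, 12 mm above the bench. It must stay in the holder.
- cover_a: The same top cover, origin at its centre at the undersides of its feet (11 mm below cover_a_mid); z up, x along its 172 mm.
- block: The same wooden block, origin at the centre of its underside.
- tape_blue: Bystander: roll of tape, 82 mm across, 19 mm high, lying flat; origin at the centre of its underside.
- short_block: Bystander: wooden block 45 x 60 x 45 mm; origin at the centre of its underside.
Not all that is in view belongs to the job. What is shaped like the cover_a but pink is not meant.

How it is judged:
By the outcome, as a careful person would: the job done as asked, in the order asked, and still so for the second after the job is handed in, while the arm keeps its last pose, push and grip.
It also fails if it takes over 58 s, if anything falls off the work surface, if the arm or the gripper's body presses on something with over 40 N, if the wrist force passes 120 N, or if a joint passes its speed limit or range.

## Working session

There is one attempt and no reset: what is moved stays moved. The work goes in short steps, Python scripts to look and compute and a tool call to move; the robot and the scene stay as the last step left them, time stands still between calls to the robot, and variables do not carry over. Pictures are saved under pics/ and viewed, and the job is handed in when it is done.

Besides the shell and the picture viewer there is one more tool, called after "Emit:" as name(argument=value, ...), one argument or row to a line, values as JSON. apply_moves: Moves the arm, as the interface text tells. Its arguments: {"type":"object","properties":{"motion":{"type":"array"},"hand":{"type":"number"}},"required":["motion"]}

```bash
ls; mkdir -p pics; python3 - <<'E'
from plant import ctrl
import cv2,numpy as np
print(ctrl.get_obs())
print(ctrl.hold_point_z)
for n in ("scene","top"):
    m=ctrl.camera_model(n); print(n,m)
    p,d=ctrl.snapshot(n); cv2.imwrite(f"pics/{n}0.png",p); np.save(f"pics/{n}0.npy",d)
print(ctrl.camera_model("wrist"))
E
```

```text
pics
{'clock': 0.0, 'joint_pos': array([-5.78058338e+01,  2.05919170e+01,  6.33644398e-01, -2.14761582e-02,
       -7.01337433e+01, -1.65064866e+01]), 'qvel': array([-0.00069913, -0.02729939,  0.05204953,  0.01798668, -0.06436666,
        0.01191672]), 'tau': array([-8.37750595e-04, -5.82717562e+01,  2.93049717e+01,  6.99720427e+00,
        6.77498057e-03, -1.20564591e-04]), 'tool_pos': array([ 0.1823652 , -0.64939793,  0.22561198]), 'orientation': array([-1.79993210e+02, -9.39603499e-02,  1.05680360e+02]), 'force': array([-0.66282309, -0.33465442,  0.85191939]), 'moment': array([ 0.01824263,  0.03043231, -0.07876445]), 'opening': 0.0877498905232981}
0.0188
scene {'fx': 496.5109174022608, 'fy': 496.5109174022608, 'cx': 318.9540590421859, 'cy': 190.20226965164773, 'cam_to_world': array([[-0.51089765, -0.61162229,  0.604071  , -0.46533232],
       [-0.85953961,  0.35263137, -0.36992266,  0.55055783],
       [ 0.01323856, -0.70821557, -0.70587212,  1.14182744],
       [ 0.        ,  0.        ,  0.        ,  1.        ]])}
top {'fx': 428.7252730716667, 'fy': 428.7252730716667, 'cx': 327.1478545161102, 'cy': 187.963738663377, 'cam_to_world': array([[ 0.00299438, -0.99295358,  0.11846612,  0.30797559],
       [-0.99998415, -0.00240852,  0.00508822, -0.02311389],
       [-0.00476704, -0.11847947, -0.99294506,  1.60389509],
       [ 0.        ,  0.        ,  0.        ,  1.        ]])}
{'fx': 344.8102407153948, 'fy': 344.8102407153948, 'cx': 320.7031908095028, 'cy': 201.69980469155672, 'tool_from_camera': array([[ 9.99999650e-01,  8.11874019e-04,  1.99806135e-04,
         6.50768047e-04],
       [-8.34833149e-04,  9.56408918e-01,  2.92029597e-01,
        -7.95552082e-02],
       [ 4.59948733e-05, -2.92029662e-01,  9.56409261e-01,
        -1.58301564e-01],
       [ 0.00000000e+00,  0.00000000e+00,  0.00000000e+00,
         1.00000000e+00]])}
```

View pics/scene0.png

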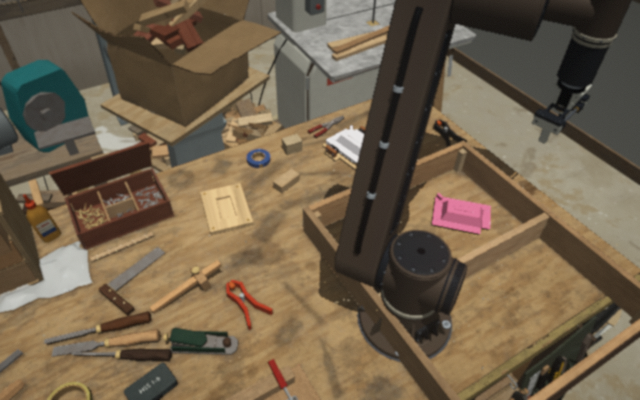

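View pics/top0.png

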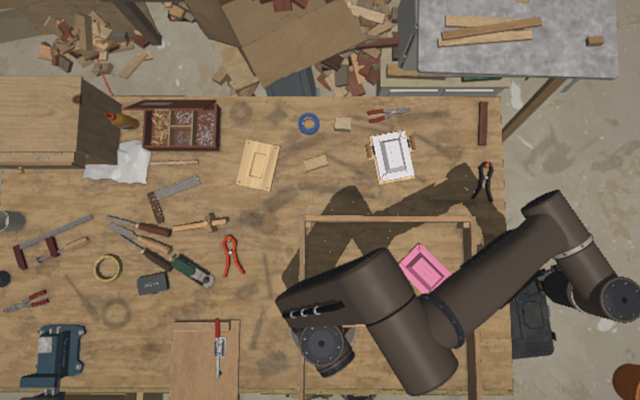

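The top view shows the plywood base at (259,165) and the white cover stack at (392,156). There are two loose light blocks, at (316,162) and (343,124). The pink cover is at (426,268) and the tape at (308,124). I'll enlarge it to decide which block is the right one.

```bash
python3 - <<'E'
import cv2,numpy as np
p=cv2.imread("pics/top0.png")
c=p[100:200,225:425]; cv2.imwrite("pics/top0c.png",cv2.resize(c,(800,400),interpolation=cv2.INTER_CUBIC))
p=cv2.imread("pics/top0.png")
c=p[120:190,355:435]; cv2.imwrite("pics/top0d.png",cv2.resize(c,None,fx=8,fy=8,interpolation=cv2.INTER_CUBIC))
E
cat > h.py <<'E'
from plant import ctrl
import cv2,numpy as np
from scipy.spatial.transform import Rotation as R
def T_tool(o):
    T=np.eye(4); T[:3,:3]=R.from_euler('xyz',o['orientation'],degrees=True).as_matrix(); T[:3,3]=o['tool_pos']; return T
def cam(n,o=None):
    m=ctrl.camera_model(n)
    C=m['cam_to_world'] if n!='wrist' else T_tool(o)@m['tool_from_camera']
    return m,C
def ray(m,C,u,v,z):
    d=C[:3,:3]@np.array([(u-m['cx'])/m['fx'],(v-m['cy'])/m['fy'],1]); o=C[:3,3]
    return o+d*(z-o[2])/d[2]
def dep(m,C,u,v,D):
    return C[:3,:3]@(np.array([(u-m['cx'])/m['fx'],(v-m['cy'])/m['fy'],1])*D)+C[:3,3]
def proj(m,C,P):
    q=C[:3,:3].T@(np.asarray(P)-C[:3,3]); return np.array([m['fx']*q[0]/q[2]+m['cx'],m['fy']*q[1]/q[2]+m['cy']])
E
```

```text
(no output)
```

View pics/top0c.png

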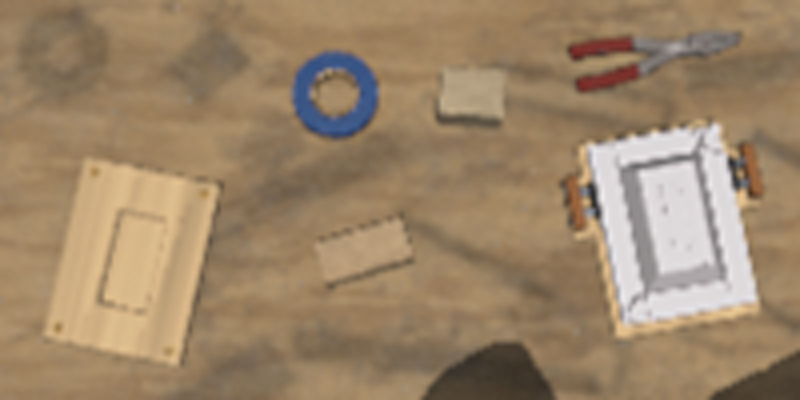

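View pics/top0d.png

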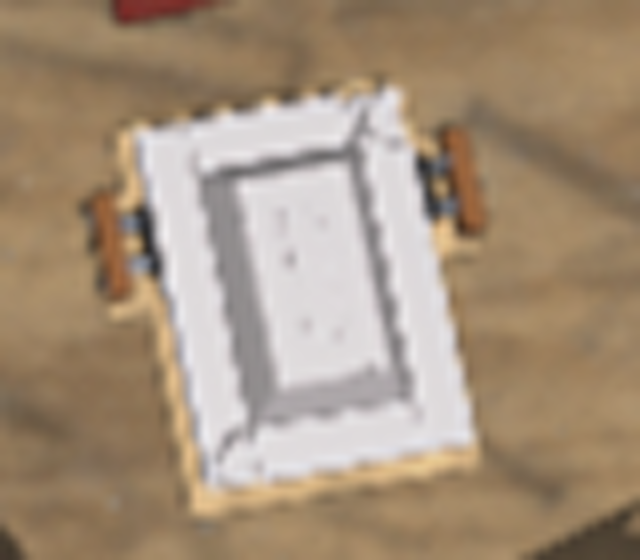

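Candidates for the block are (316,162), which is longer and lower with about a 2:1 footprint, and (343,124), which is squarer and taller. I choose (316,162). For the cover, the white stack is at (392,156) and the pink one at (426,268) is not meant. The holder's cheeks, at its +x end, are at the top of the image, so the tab is the lower-left corner at about pixel (384,176).

```bash
python3 - <<'E'
from h import *
m,C=cam('top')
def c4(L,z): 
    P=np.array([ray(m,C,225+u/4,100+v/4,z) for u,v in L]); return P
def show(n,L,z):
    P=c4(L,z); c=P.mean(0); print(n,c.round(4)); 
    for i in range(4):
        e=P[(i+1)%4]-P[i]; print('   ',np.linalg.norm(e[:2]).round(4),np.degrees(np.arctan2(e[1],e[0])).round(1))
show('block',[(314,240),(403,215),(413,254),(327,280)],.03)
show('base',[(88,158),(222,183),(183,364),(45,338)],.016)
show('pocket',[(118,208),(168,218),(152,314),(100,303)],.016)
q=lambda u,v:((355+u/8-225)*4,(120+v/8-100)*4)
show('cover',[q(138,132),q(400,88),q(478,450),q(212,490)],.034)
D=np.load('pics/top0.npy')
for u,v in [(316,162),(343,124),(259,140),(300,150),(375,143),(393,155),(380,180),(402,130)]: print(u,v,dep(m,C,u,v,D[v,u]).round(3))
E
```

```text
block [0.5938 0.0265 0.03  ]
    0.0862 -73.9
    0.0381 -165.7
    0.0836 107.2
    0.0397 18.3
base [0.5835 0.2427 0.016 ]
    0.1295 -100.6
    0.1753 168.9
    0.1317 79.4
    0.1755 -11.8
pocket [0.5831 0.2427 0.016 ]
    0.0483 -101.3
    0.0923 171.8
    0.05 78.1
    0.0917 -9.3
cover [ 0.6152 -0.2609  0.034 ]
    0.1246 -80.2
    0.1742 -169.1
    0.1245 98.7
    0.1719 10.9
316 162 [0.594 0.027 0.022]
343 124 [ 0.733 -0.073  0.048]
259 140 [ 0.684  0.247 -0.004]
300 150 [ 0.646  0.089 -0.005]
375 143 [ 0.665 -0.193  0.035]
393 155 [ 0.614 -0.255  0.063]
380 180 [ 0.528 -0.213  0.013]
402 130 [ 0.72  -0.299  0.011]
```

Emit:
apply_moves(
  motion=[
    [[4, 6.8, 0], 8],
    [[8, 13.6, 0], 16],
    [[12, 20.4, 0], 24],
    [[16, 27, 0], 32],
    [[20, 34, 0], 40],
    [[24, 40, 0], 48],
    [[28, 46, 0], 56],
    [[32, 53, 0], 64],
    [[36, 60, 0], 72],
    [[41.2, 67.6, 0], 80],
  ],
)

```text
clock: 1.1
tool_pos: [0.4408, -0.2195, 0.2266]
orientation: [180.0, 0.0, -174.0]
force: [1.3, -1.0, -0.1]
opening: 0.088
```

```bash
python3 -c "
from h import *
o=ctrl.get_obs(); print(o['clock'],o['tool_pos'],o['orientation'],o['force'])"
```

```text
1.1 [ 0.44080409 -0.21948236  0.22664636] [ 1.79995624e+02  1.61863753e-02 -1.73977038e+02] [ 1.30727292 -1.02049253 -0.13075618]
```

Emit:
apply_moves(
  motion=[
    [[3.8, 6.1, 0], 4],
    [[7.6, 12.3, 0], 8],
    [[11.5, 18.5, 0], 11],
    [[15.3, 24.6, 0], 11],
    [[15.3, 24.6, -1], 11],
    [[15.3, 24.6, -2], 11],
    [[15.3, 24.6, -2], 11],
    [[15.3, 24.6, -2], 11],
  ],
)

```text
clock: 1.9
tool_pos: [0.593, 0.0253, 0.2052]
orientation: [-180.0, -0.2, -163.2]
force: [-0.6, -0.6, -0.1]
opening: 0.0875
```

```bash
python3 -c "
from h import *
o=ctrl.get_obs(); print(o['clock'],o['tool_pos'],o['orientation'],o['force'],o['joint_pos'])
p,d=ctrl.snapshot('wrist'); cv2.imwrite('pics/w1.png',p); np.save('pics/w1.npy',d)
np.save('pics/w1T.npy',T_tool(o))"
```

```text
1.9 [0.5930259  0.0252582  0.20524627] [-1.79996376e+02 -1.51261394e-01 -1.63221379e+02] [-0.5505241  -0.55569494 -0.08797382] [ 2.12858077e+01  1.38767271e+01 -1.16154863e+01 -9.15508261e-03
 -6.46588653e+01 -4.50325305e+00]
```

View pics/w1.png

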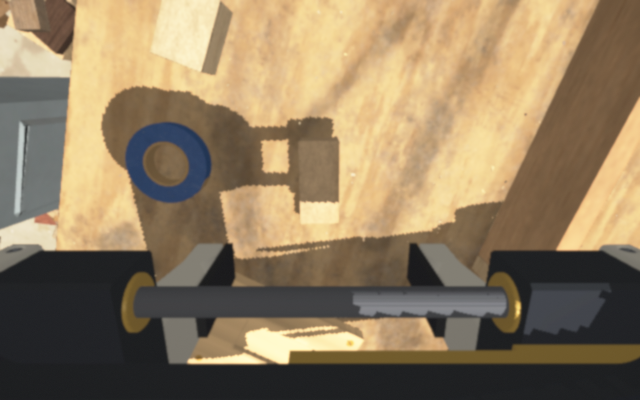

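The wrist view shows the block at about (319,180), partly in the gripper's shadow, with the tape at (168,162) and the short block at (190,30). I'll take a close crop to confirm it and read its corners.

```bash
python3 -c "
import cv2
p=cv2.imread('pics/w1.png')[120:240,270:370]
cv2.imwrite('pics/w1c.png',cv2.resize(p,None,fx=5,fy=5,interpolation=cv2.INTER_CUBIC))"
```

```text
(no output)
```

View pics/w1c.png

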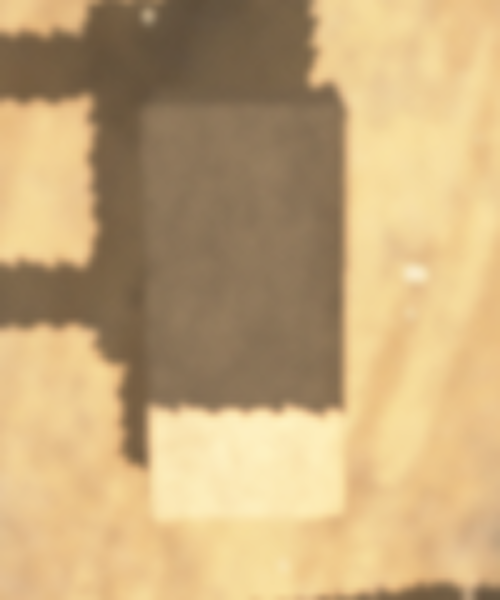

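```bash
python3 - <<'E'
from h import *
m=ctrl.camera_model('wrist'); C=np.load('pics/w1T.npy')@m['tool_from_camera']
P=np.array([ray(m,C,270+u/5,120+v/5,.03) for u,v in [(143,102),(343,100),(345,516),(152,520)]])
print(P.mean(0))
for i in range(4):
    e=P[(i+1)%4]-P[i]; print(np.linalg.norm(e[:2]).round(4),np.degrees(np.arctan2(e[1],e[0])).round(1))
d=np.load('pics/w1.npy')
for u,v in [(319,180),(319,215),(400,150),(320,250)]:print(dep(m,C,u,v,d[v,u]))
# where do tool frame TCP project
for z in (0,): print(proj(m,C,np.load('pics/w1T.npy')[:3,3]))
E
```

```text
[0.59241479 0.02951524 0.03      ]
0.0384 -162.6
0.0851 108.0
0.0398 18.0
0.0855 -73.0
[0.59354868 0.02632888 0.02955381]
[0.582946   0.06157165 0.02952724]
[ 0.51890504 -0.02262355 -0.0009085 ]
[ 0.56650673  0.11243446 -0.001143  ]
[319.85095219 258.82112872]
```

Emit:
apply_moves(
  motion=[
    [[0, 0.3, -4.5], 0.5],
    [[0, 0.3, -9], 0.5],
    [[0, 0.3, -13], 0.5],
    [[0, 0.3, -15], 0.5],
    [[0, 0.3, -17], 0.5],
    [[0, 0.3, -18.2], 0.5],
    [[0, 0.3, -18.9], 0.5],
    [[0, 0.3, -19.2], 0.5],
    [[0, 0.3, -19.2], 0.5],
    [[0, 0.3, -19.2], 0.5],
  ],
)

```text
clock: 2.95
tool_pos: [0.594, 0.0276, 0.0155]
orientation: [-180.0, 0.1, -162.8]
force: [-0.4, -0.3, 0.3]
opening: 0.0873
```

Emit:
apply_moves(
  motion=[
    [[0, 0, 0], 0],
    [[0, 0, 0], 0],
    [[0, 0, 0], 0],
    [[0, 0, 0], 0],
    [[0, 0, 0], 0],
    [[0, 0, 0], 0],
    [[0, 0, 0], 0],
    [[0, 0, 0], 0],
  ],
  hand=0,
)

```text
clock: 3.75
tool_pos: [0.5934, 0.0275, 0.0145]
orientation: [-180.0, -0.0, -162.8]
force: [-0.3, 0.2, 0.1]
opening: 0.0397
```

Emit:
apply_moves(
  motion=[
    [[0, 0, 3], 0],
    [[0, 0, 7], 0],
    [[0, 2, 11], 6],
    [[0, 6, 13], 14],
    [[-0.3, 10, 13], 22],
    [[-0.6, 14, 13], 30],
    [[-0.8, 18, 13], 38],
    [[-1, 20, 13], 46],
    [[-1, 21.5, 13], 54],
    [[-1, 21.5, 13], 62],
  ],
)

```text
clock: 4.75
tool_pos: [0.5831, 0.2445, 0.1442]
orientation: [180.0, -0.0, -100.4]
force: [-0.4, -0.2, -0.7]
opening: 0.0401
```

Emit:
apply_moves(
  motion=[
    [[0, 0, 0], 0],
    [[0, 0, 0], 0],
    [[0, 0, 0], 0],
  ],
)

```text
clock: 5.05
tool_pos: [0.5833, 0.242, 0.1445]
orientation: [180.0, -0.0, -101.0]
force: [-0.8, -1.2, -0.4]
opening: 0.0397
```

```bash
python3 -c "
from h import *
o=ctrl.get_obs(); print(o['clock'],o['tool_pos'],o['orientation'],o['force'],o['opening'])
p,d=ctrl.snapshot('wrist'); cv2.imwrite('pics/w2.png',p); np.save('pics/w2.npy',d)
np.save('pics/w2T.npy',T_tool(o))"
```

```text
5.05 [0.58333123 0.24202671 0.14451563] [ 1.79990690e+02 -8.44675865e-03 -1.01025192e+02] [-0.76132385 -1.23854346 -0.41753831] 0.03968734894450388
```

View pics/w2.png

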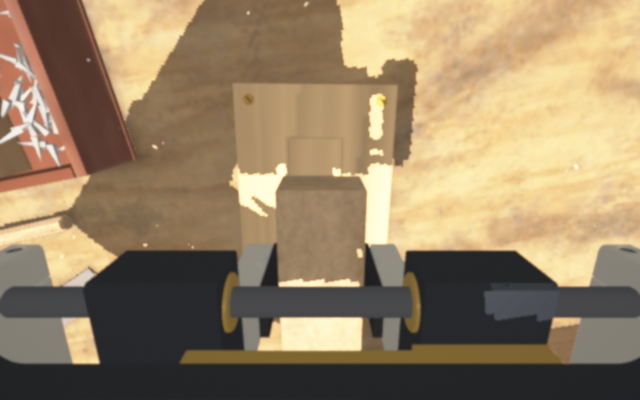

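The wrist view shows the held block at (320,235). The base's far edge runs (233,84) to (397,86), and the pocket's far edge is near row 137.

```bash
python3 -c "
import cv2
p=cv2.imread('pics/w2.png')[75:215,225:405]
p=cv2.convertScaleAbs(p,alpha=1.4)
cv2.imwrite('pics/w2c.png',cv2.resize(p,None,fx=4.2,fy=4.2,interpolation=cv2.INTER_CUBIC))"
```

```text
(no output)
```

View pics/w2c.png

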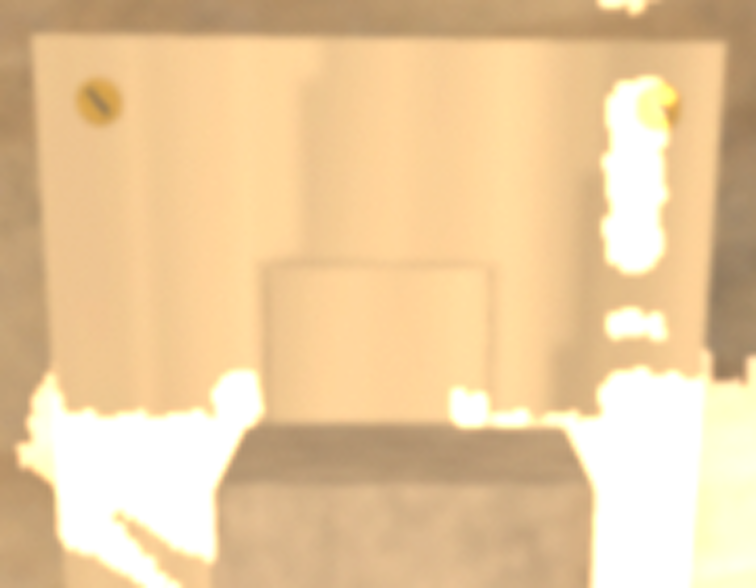

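```bash
python3 - <<'E'
from h import *
m=ctrl.camera_model('wrist'); T=np.load('pics/w2T.npy');C=T@m['tool_from_camera']
f=lambda L,z:np.array([ray(m,C,225+u/4.2,75+v/4.2,z) for u,v in L])
tz=T[2,3]
tool=lambda P:(np.linalg.inv(T)@np.c_[P,np.ones(len(P))].T).T[:,:3]
def pr(n,P):
    t=tool(P)*1000; e=t[1]-t[0]; print(n,P[:,:2].round(4).tolist(),'tool mm',t.round(1).tolist(),'len',np.linalg.norm(e).round(1),'ang',np.degrees(np.arctan2(e[1],e[0])).round(2))
pr('base far',f([(32,34),(725,42)],.016))
pr('base L',f([(32,34),(62,560)],.016))
pr('base R',f([(725,42),(697,560)],.016))
pr('pocket far',f([(263,263),(492,266)],.016))
pr('pocket L',f([(264,263),(267,415)],.016))
pr('block top',f([(218,483),(592,486)],tz+.0155))
pr('block bot',f([(245,427),(565,428)],tz-.0145))
d=np.load('pics/w2.npy')
for u,v in [(260,110),(315,150),(320,230)]:print(dep(m,C,u,v,d[v,u]))
E
```

```text
base far [[0.6836, 0.2935], [0.6574, 0.1662]] tool mm [[-69.7, -88.5, 128.5], [60.2, -87.2, 128.5]] len 130.0 ang 0.58
base L [[0.6836, 0.2935], [0.5821, 0.3147]] tool mm [[-69.7, -88.5, 128.5], [-71.1, 15.1, 128.5]] len 103.7 ang 90.77
base R [[0.6574, 0.1662], [0.5569, 0.1849]] tool mm [[60.2, -87.2, 128.5], [61.1, 15.0, 128.5]] len 102.3 ang 89.49
pocket far [[0.6339, 0.2603], [0.6247, 0.2163]] tool mm [[-27.6, -46.1, 128.5], [17.3, -45.6, 128.5]] len 44.9 ang 0.7
pocket L [[0.6338, 0.2601], [0.604, 0.2661]] tool mm [[-27.4, -46.1, 128.5], [-27.6, -15.7, 128.5]] len 30.4 ang 90.4
block top [[0.6264, 0.2531], [0.6189, 0.2157]] tool mm [[-19.1, -40.2, -15.5], [19.0, -39.9, -15.5]] len 38.2 ang 0.43
block bot [[0.6255, 0.2537], [0.618, 0.2154]] tool mm [[-19.5, -39.2, 14.5], [19.5, -39.1, 14.5]] len 39.1 ang 0.14
[0.65954469 0.27735285 0.01573094]
[0.61810352 0.24061073 0.0057211 ]
[0.60501344 0.23848723 0.16038635]
```

Emit:
apply_moves(
  motion=[
    [[0.2, 0.2, -2], 0],
    [[0.5, 0.4, -5], 0.2],
    [[0.5, 0.4, -8], 0.2],
    [[0.5, 0.4, -10], 0.2],
    [[0.5, 0.4, -10.5], 0.2],
    [[0.5, 0.4, -10.5], 0.2],
    [[0.5, 0.4, -10.5], 0.2],
  ],
)

```text
clock: 5.8
tool_pos: [0.5892, 0.2468, 0.0408]
orientation: [-179.9, 0.1, -100.6]
force: [0.4, 0.7, -0.3]
opening: 0.0397
```

```bash
python3 -c "
from h import *
o=ctrl.get_obs(); print(o['clock'],o['tool_pos'],o['orientation'],o['force'],o['opening'])
p,d=ctrl.snapshot('wrist'); cv2.imwrite('pics/w3.png',p); np.save('pics/w3.npy',d)
np.save('pics/w3T.npy',T_tool(o))
p=p[80:270,200:440]
cv2.imwrite('pics/w3c.png',cv2.resize(p,None,fx=3,fy=3,interpolation=cv2.INTER_CUBIC))"
```

```text
5.8 [0.58917862 0.24679525 0.04078826] [-1.79926072e+02  6.06092150e-02 -1.00639173e+02] [ 0.36907992  0.71517655 -0.34574845] 0.039706892853750515
```

View pics/w3c.png

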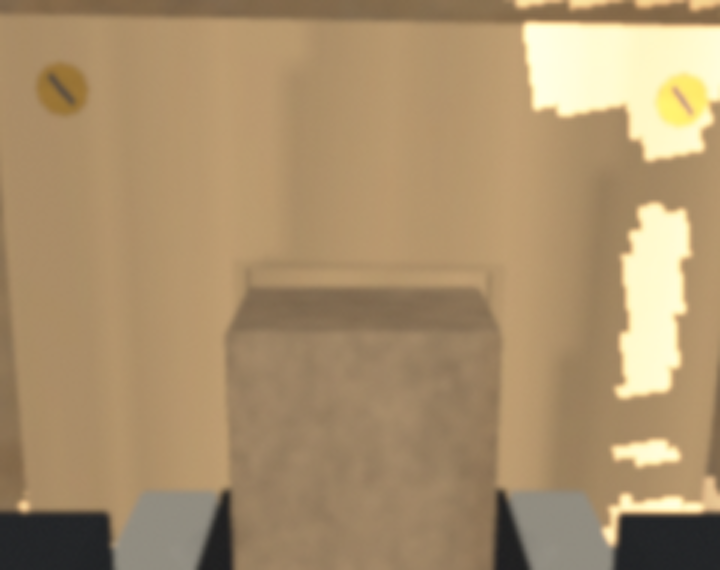

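```bash
python3 - <<'E'
from h import *
m=ctrl.camera_model('wrist'); T=np.load('pics/w3T.npy');C=T@m['tool_from_camera']
f=lambda L,z:np.array([ray(m,C,200+u/3,80+v/3,z) for u,v in L])
tz=T[2,3]
tool=lambda P:(np.linalg.inv(T)@np.c_[P,np.ones(len(P))].T).T[:,:3]
def pr(n,P):
    t=tool(P)*1000; e=t[1]-t[0]; print(n,'tool mm',t.round(1).tolist(),'mid',t.mean(0).round(1),'len',np.linalg.norm(e).round(1),'ang',np.degrees(np.arctan2(e[1],e[0])).round(2))
pr('base far',f([(0,15),(715,23)],.016))
pr('screws',f([(62,88),(682,98)],.016))
pr('pocket far',f([(243,263),(495,266)],.016))
pr('block top',f([(228,331),(498,330)],tz+.0155))
pr('block bot',f([(248,288),(483,288)],tz-.0145))
E
```

```text
base far tool mm [[-61.2, -84.0, 25.0], [58.9, -82.8, 24.8]] mid [ -1.1 -83.4  24.9] len 120.1 ang 0.56
screws tool mm [[-51.8, -72.2, 24.9], [54.5, -70.6, 24.8]] mid [  1.3 -71.4  24.9] len 106.3 ang 0.84
pocket far tool mm [[-21.8, -41.8, 24.9], [23.5, -41.3, 24.8]] mid [  0.9 -41.6  24.8] len 45.3 ang 0.63
block top tool mm [[-19.6, -40.0, -15.4], [19.0, -40.2, -15.5]] mid [ -0.3 -40.1 -15.4] len 38.6 ang -0.28
block bot tool mm [[-19.9, -39.5, 14.6], [20.3, -39.6, 14.5]] mid [  0.2 -39.6  14.6] len 40.1 ang -0.06
```

Emit:
apply_moves(
  motion=[
    [[-0.1, -0.08, 0], -0.6],
    [[-0.1, -0.08, -0.4], -0.6],
    [[-0.1, -0.08, -0.8], -0.6],
    [[-0.1, -0.08, -1.1], -0.6],
    [[-0.1, -0.08, -1.3], -0.6],
    [[-0.1, -0.08, -1.5], -0.6],
    [[-0.1, -0.08, -1.5], -0.6],
  ],
)

```text
clock: 6.55
tool_pos: [0.5872, 0.2456, 0.0241]
orientation: [180.0, -0.0, -101.2]
force: [-0.7, -0.2, -0.5]
opening: 0.04
```

Emit:
apply_moves(
  motion=[
    [[0, 0, -0.15], 0],
    [[0, 0, -0.3], 0],
    [[0, 0, -0.4], 0],
    [[0, 0, -0.4], 0],
  ],
)

```text
clock: 6.95
tool_pos: [0.5874, 0.2457, 0.0206]
orientation: [-180.0, 0.0, -101.2]
force: [0.3, -0.2, -0.2]
opening: 0.0396
```

```bash
python3 -c "
from h import *
o=ctrl.get_obs(); print(o['clock'],o['tool_pos'],o['orientation'],o['force'],o['opening'])
p,d=ctrl.snapshot('wrist'); cv2.imwrite('pics/w4.png',p)
p=p[80:270,200:440]
cv2.imwrite('pics/w4c.png',cv2.resize(p,None,fx=3,fy=3,interpolation=cv2.INTER_CUBIC))"
```

```text
6.95 [0.5874115  0.24572154 0.02062154] [-1.79994133e+02  3.54086182e-03 -1.01208349e+02] [ 0.30777944 -0.20495192 -0.16352928] 0.03962605080148924
```

View pics/w4c.png

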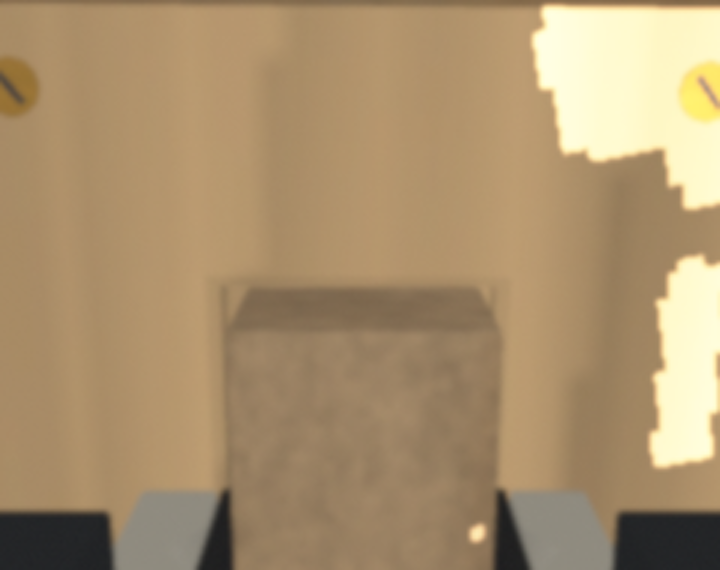

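The block is inside the pocket outline with a small gap on each side. I'll lower a touch, release and lift.

Emit:
apply_moves(
  motion=[
    [[0, 0, -0.1], 0],
    [[0, 0, -0.1], 0],
  ],
)

```text
clock: 7.2
tool_pos: [0.5874, 0.2457, 0.0205]
orientation: [-180.0, 0.0, -101.2]
force: [-3.2, -0.8, 8.3]
opening: 0.0396
```

Emit:
apply_moves(
  motion=[
    [[0, 0, 0], 0],
    [[0, 0, 0], 0],
    [[0, 0, 0], 0],
    [[0, 0, 1], 0],
    [[0, 0, 4], 0],
    [[0, 0, 8], 0],
    [[0, 0, 12], 0],
    [[0, 0, 12], 0],
  ],
  hand=7,
)

```text
clock: 8.0
tool_pos: [0.5907, 0.2475, 0.1469]
orientation: [-179.5, 0.4, -101.2]
force: [0.6, 0.2, -0.5]
opening: 0.0703
```

```bash
python3 -c "
from h import *
o=ctrl.get_obs(); print(o['clock'],o['tool_pos'],o['orientation'],o['force'],o['opening'])
p,d=ctrl.snapshot('wrist'); cv2.imwrite('pics/w5.png',p); np.save('pics/w5.npy',d)
np.save('pics/w5T.npy',T_tool(o))
m=ctrl.camera_model('wrist'); C=T_tool(o)@m['tool_from_camera']
for u,v in [(310,160),(335,160),(310,220),(335,220),(260,150)]:print(dep(m,C,u,v,d[v,u]).round(4))
"
```

```text
8.0 [0.59069071 0.24750265 0.14688944] [-179.53481214    0.40883909 -101.1510176 ] [ 0.62700781  0.21851075 -0.48059847] 0.0702790304620561
[0.6234 0.2509 0.0355]
[0.6198 0.2315 0.0367]
[0.5744 0.2609 0.036 ]
[0.5702 0.2406 0.0353]
[0.6367 0.2917 0.0161]
```

View pics/w5.png

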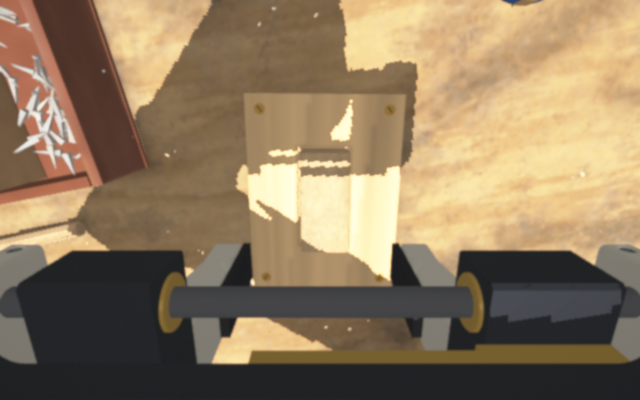

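The block is flat, with its top at 36 mm, and the base top reads 16 mm. Now I move to look at the stack.

Emit:
apply_moves(
  motion=[
    [[-0.6, -4.7, 2], -3],
    [[-1.2, -9.4, 4], -6],
    [[-1.8, -14, 4], -9],
    [[-2.4, -19, 4], -12],
    [[-3, -23.5, 4], -15],
    [[-3.6, -28, 4], -18],
    [[-4.2, -33, 4], -21],
    [[-4.8, -38, 4], -23],
    [[-5.4, -42.5, 4], -23],
    [[-5.8, -46.8, 4], -23],
  ],
  hand=4,
)

```text
clock: 9.05
tool_pos: [0.5282, -0.2242, 0.1792]
orientation: [180.0, -0.0, -124.2]
force: [1.2, 0.6, -0.1]
opening: 0.0398
```

Emit:
apply_moves(
  motion=[
    [[0, 0, 0], 0],
    [[0, 0, 0], 0],
    [[0, 0, 0], 0],
    [[0, 0, 0], 0],
  ],
)

```text
clock: 9.45
tool_pos: [0.5295, -0.2213, 0.1795]
orientation: [180.0, 0.0, -124.1]
force: [-0.5, 1.0, 0.0]
opening: 0.0399
```

```bash
python3 -c "
from h import *
o=ctrl.get_obs(); print(o['clock'],o['tool_pos'],o['orientation'],o['force'],o['opening'],o['joint_pos'])
p,d=ctrl.snapshot('wrist'); cv2.imwrite('pics/w6.png',p); np.save('pics/w6.npy',d)
np.save('pics/w6T.npy',T_tool(o))
"
```

```text
9.45 [ 0.52951973 -0.22130081  0.17948007] [ 1.79990047e+02  1.11957926e-03 -1.24132005e+02] [-0.46784493  0.99561934  0.03245604] 0.039873810230726024 [-3.16158544e+00  1.31450160e+01 -1.61858131e+01 -6.97536020e-03
 -6.06771288e+01  5.90329971e+01]
```

View pics/w6.png

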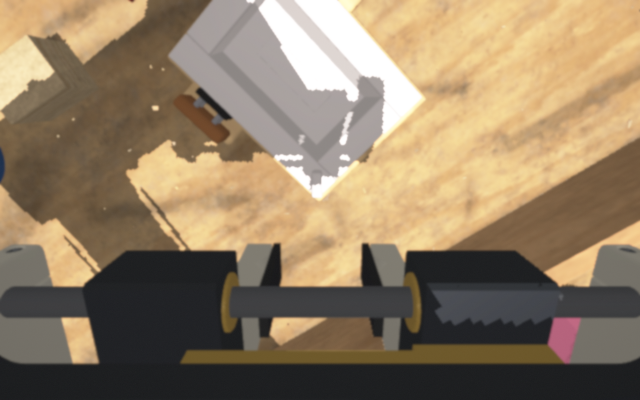

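```bash
python3 -c "
import cv2
p=cv2.imread('pics/w6.png')[110:220,250:400]
cv2.imwrite('pics/w6c.png',cv2.resize(p,None,fx=5,fy=5,interpolation=cv2.INTER_CUBIC))
p=cv2.imread('pics/w6.png')[0:215,155:440]
cv2.imwrite('pics/w6d.png',cv2.resize(p,None,fx=2.7,fy=2.7,interpolation=cv2.INTER_CUBIC))"
```

```text
(no output)
```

View pics/w6c.png

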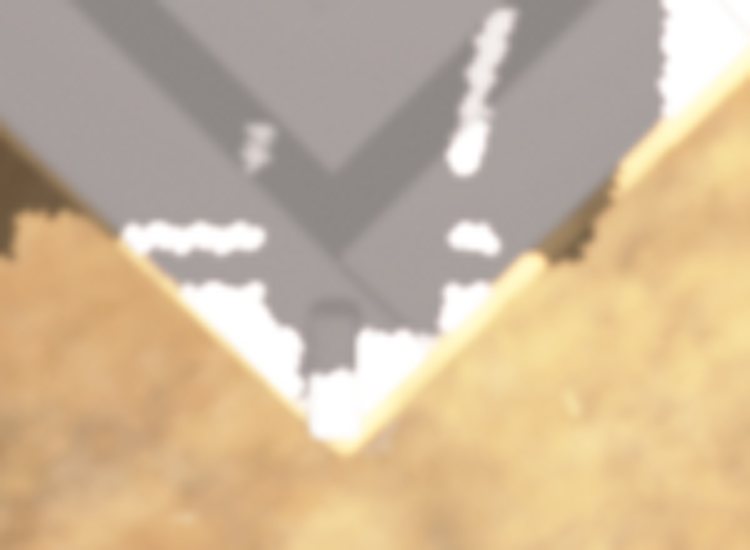

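View pics/w6d.png

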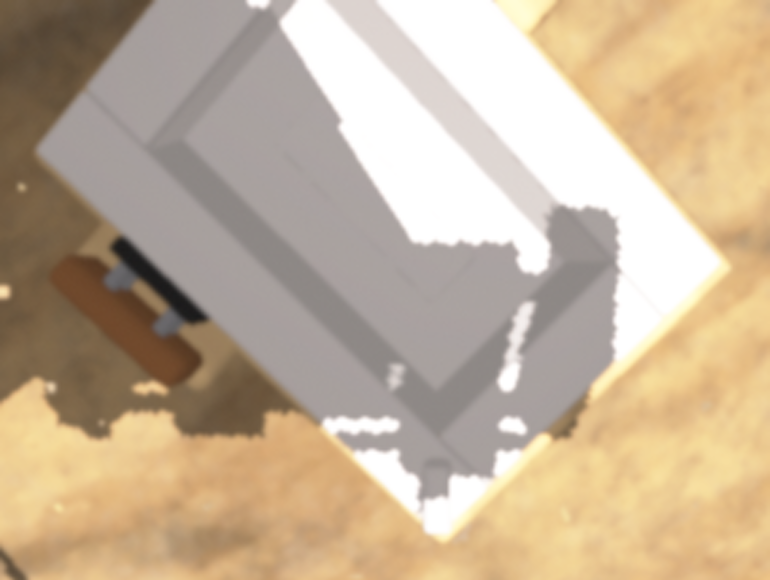

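```bash
python3 - <<'E'
from h import *
m=ctrl.camera_model('wrist'); T=np.load('pics/w6T.npy');C=T@m['tool_from_camera']
Ti=np.linalg.inv(T)
for n,u,v,z in [('tabfar',332,303,.05),('tabnear',332,437,.05),('tabL',308,370,.05),('tabR',357,370,.05),('rim corner',333,443,.034)]:
    P=ray(m,C,250+u/5,110+v/5,z); print(n,P.round(4),(Ti@np.r_[P,1])[:3].round(4))
L=[ray(m,C,155+u/2.7,v/2.7,.034) for u,v in [(36,152),(434,533),(726,265)]]
for i in (0,1):
    e=L[i+1]-L[i]; print(np.linalg.norm(e).round(4),np.degrees(np.arctan2(e[1],e[0])).round(2))
print('centre',(L[0]+L[2])/2)
d=np.load('pics/w6.npy')
for r in range(160,204,4): print(r,[dep(m,C,u,r,d[r,u])[2].round(3) for u in range(306,330,3)])
E
```

```text
tabfar [ 0.5467 -0.2284  0.05  ] [-0.0037 -0.0182  0.1295]
tabnear [ 0.5271 -0.2151  0.05  ] [-0.0038  0.0055  0.1295]
tabL [ 0.5393 -0.2184  0.05  ] [-0.0079 -0.0065  0.1295]
tabR [ 0.5346 -0.2254  0.05  ] [ 0.0005 -0.0065  0.1295]
rim corner [ 0.5223 -0.2118  0.034 ] [-0.0038  0.0113  0.1455]
0.1695 -169.12
0.1265 -80.49
centre [ 0.61735826 -0.25814673  0.034     ]
160 [np.float64(0.036), np.float64(0.034), np.float64(0.035), np.float64(0.033), np.float64(0.034), np.float64(0.034), np.float64(0.035), np.float64(0.035)]
164 [np.float64(0.035), np.float64(0.034), np.float64(0.034), np.float64(0.035), np.float64(0.034), np.float64(0.034), np.float64(0.034), np.float64(0.034)]
168 [np.float64(0.035), np.float64(0.033), np.float64(0.035), np.float64(0.036), np.float64(0.034), np.float64(0.034), np.float64(0.033), np.float64(0.036)]
172 [np.float64(0.034), np.float64(0.035), np.float64(0.046), np.float64(0.048), np.float64(0.048), np.float64(0.043), np.float64(0.033), np.float64(0.034)]
176 [np.float64(0.034), np.float64(0.035), np.float64(0.05), np.float64(0.05), np.float64(0.05), np.fl
[... 294 characters left out ...]
t64(0.05), np.float64(0.049), np.float64(0.033), np.float64(0.338)]
188 [np.float64(0.013), np.float64(0.034), np.float64(0.05), np.float64(0.051), np.float64(0.05), np.float64(0.048), np.float64(0.035), np.float64(0.012)]
192 [np.float64(-0.001), np.float64(0.012), np.float64(0.051), np.float64(0.05), np.float64(0.051), np.float64(0.048), np.float64(0.012), np.float64(0.011)]
196 [np.float64(-0.001), np.float64(-0.002), np.float64(0.049), np.float64(0.049), np.float64(0.051), np.float64(0.012), np.float64(0.009), np.float64(0.002)]
200 [np.float64(-0.001), np.float64(-0.002), np.float64(-0.0), np.float64(-0.001), np.float64(0.011), np.float64(-0.002), np.float64(-0.001), np.float64(-0.002)]
```

Emit:
apply_moves(
  motion=[
    [[0.7, -0.05, -3], -0.3],
    [[0.7, -0.05, -7], -0.3],
    [[0.7, -0.05, -10], -0.3],
    [[0.7, -0.05, -12], -0.3],
    [[0.7, -0.05, -13], -0.3],
    [[0.7, -0.05, -13.7], -0.3],
    [[0.7, -0.05, -14], -0.3],
    [[0.7, -0.05, -14], -0.3],
    [[0.7, -0.05, -14], -0.3],
  ],
  hand=3,
)

```text
clock: 10.4
tool_pos: [0.537, -0.2229, 0.0405]
orientation: [-179.9, 0.0, -124.5]
force: [0.6, 0.8, -0.3]
opening: 0.0301
```

```bash
python3 -c "
from h import *
o=ctrl.get_obs(); print(o['clock'],o['tool_pos'],o['orientation'],o['force'],o['opening'])
p,d=ctrl.snapshot('wrist'); cv2.imwrite('pics/w7.png',p)
"
```

```text
10.4 [ 0.53702284 -0.22285528  0.0405097 ] [-1.79919122e+02  3.87171398e-02 -1.24499019e+02] [ 0.59868778  0.82247793 -0.31119594] 0.030076890424934576
```

View pics/w7.png

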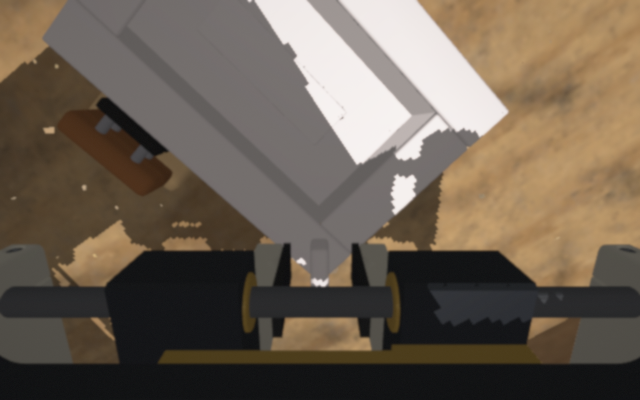

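The tab at (319,258) is centred between the fingers. I close on it.

Emit:
apply_moves(
  motion=[
    [[0, 0, -0.15], 0],
    [[0, 0, -0.15], 0],
    [[0, 0, -0.15], 0],
    [[0, 0, -0.15], 0],
    [[0, 0, -0.15], 0],
    [[0, 0, -0.15], 0],
  ],
  hand=0,
)

```text
clock: 11.05
tool_pos: [0.537, -0.2228, 0.0382]
orientation: [-180.0, 0.0, -124.5]
force: [1.8, 1.1, -0.5]
opening: 0.0087
```

Emit:
apply_moves(
  motion=[
    [[0, 0, 0.5], 0],
    [[0.05, -0.03, 1], 0],
    [[0.12, -0.08, 1.45], 0],
    [[0.18, -0.12, 1.9], 0],
    [[0.26, -0.17, 2.4], 0],
    [[0.34, -0.23, 2.85], 0],
    [[0.34, -0.23, 2.85], 0],
    [[0.34, -0.23, 2.85], 0],
  ],
)

```text
clock: 11.85
tool_pos: [0.5389, -0.2249, 0.0664]
orientation: [179.9, -0.0, -124.5]
force: [-3.4, 5.1, -0.9]
opening: 0.0087
```

```bash
python3 -c "
from h import *
o=ctrl.get_obs(); print(o['clock'],o['tool_pos'],o['orientation'],o['force'],o['moment'],o['opening'])
p,d=ctrl.snapshot('wrist'); cv2.imwrite('pics/w8.png',p); np.save('pics/w8.npy',d);np.save('pics/w8T.npy',T_tool(o))
m=ctrl.camera_model('wrist'); C=T_tool(o)@m['tool_from_camera']
for u,v in [(100,50),(60,40),(250,100),(180,60),(320,220),(500,130)]:print(u,v,dep(m,C,u,v,d[v,u]).round(4))
"
```

```text
11.85 [ 0.53891292 -0.22488862  0.06644158] [ 1.79927093e+02 -1.71472445e-02 -1.24532359e+02] [-3.41506862  5.08927587 -0.86024412] [1.71058274 1.16812287 0.26106032] 0.008721116004241176
100 50 [ 0.6807 -0.1944  0.046 ]
60 40 [ 7.180e-01 -1.594e-01 -1.000e-04]
250 100 [ 0.6191 -0.2442  0.075 ]
180 60 [ 0.6479 -0.2299  0.0728]
320 220 [ 0.5552 -0.2356  0.0628]
500 130 [ 0.5215 -0.3523 -0.    ]
```

View pics/w8.png

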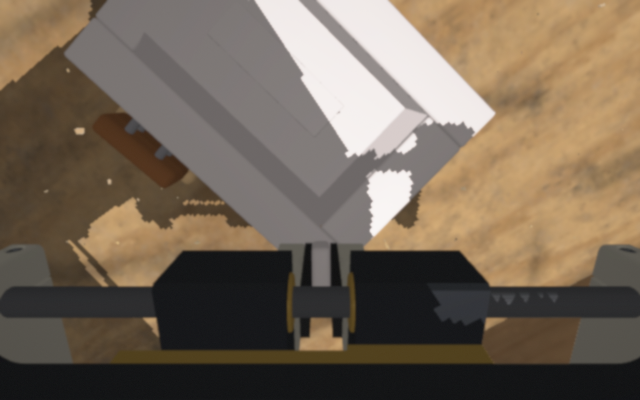

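The wrist view shows the tab corner raised, with the cover tipping about its far end. I continue along the arc.

Emit:
apply_moves(
  motion=[
    [[0.1, -0.06, 0.5], 0],
    [[0.21, -0.14, 0.95], 0],
    [[0.32, -0.22, 1.4], 0],
    [[0.44, -0.3, 1.85], 0],
    [[0.59, -0.4, 2.3], 0],
    [[0.74, -0.51, 2.75], 0],
    [[0.74, -0.51, 2.75], 0],
    [[0.74, -0.51, 2.75], 0],
  ],
)

```text
clock: 12.7
tool_pos: [0.5476, -0.2304, 0.0943]
orientation: [-179.9, 0.0, -124.5]
force: [0.3, 1.6, -0.4]
opening: 0.0089
```

```bash
python3 -c "
from h import *
o=ctrl.get_obs(); print(o['clock'],o['tool_pos'],o['orientation'],o['force'],o['moment'],o['opening'])
p,d=ctrl.snapshot('wrist'); cv2.imwrite('pics/w9.png',p); np.save('pics/w9.npy',d);np.save('pics/w9T.npy',T_tool(o))
p,d=ctrl.snapshot('scene'); cv2.imwrite('pics/s9.png',p)
cv2.imwrite('pics/s9c.png',cv2.resize(p[90:200,270:430],None,fx=4.5,fy=4.5,interpolation=cv2.INTER_CUBIC))
"
```

```text
12.7 [ 0.54759561 -0.23035988  0.09428608] [-1.79948362e+02  2.09740662e-02 -1.24512458e+02] [ 0.30110533  1.64623593 -0.43455428] [0.91389368 0.17181943 0.26958828] 0.008851732895217278
```

View pics/w9.png

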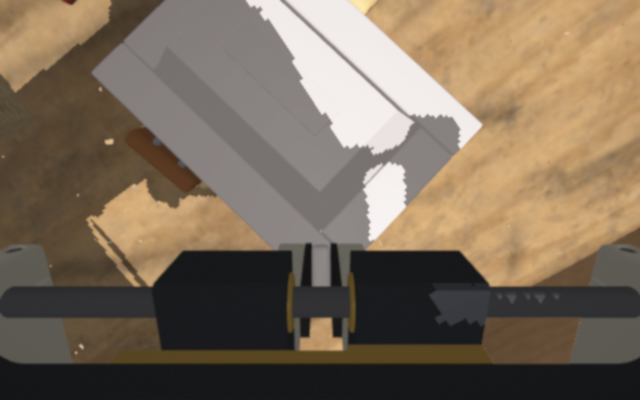

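View pics/s9c.png

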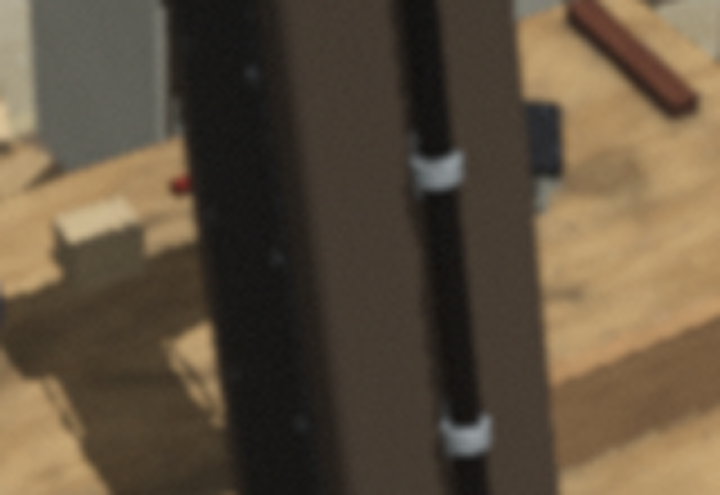

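```bash
cat >> h.py <<'E'
def plane(T,d,px):
    m=ctrl.camera_model('wrist'); C=T@m['tool_from_camera']
    P=np.array([dep(m,C,u,v,d[v,u]) for u,v in px if d[v,u]>0])
    c=P.mean(0); n=np.linalg.svd(P-c)[2][2]; n*=np.sign(n[2])
    r=(P-c)@n
    return P,c,n,r
E
python3 - <<'E'
from h import *
T=np.load('pics/w9T.npy'); d=np.load('pics/w9.npy')
px=[(x,x-38+k) for x in range(120,265,8) for k in (-8,0,8)]+[(x,v) for x,v in [(380,230),(395,215),(410,200),(425,180),(440,165),(455,130),(430,140),(445,120),(420,105),(400,90),(380,70)]]
P,c,n,r=plane(T,d,px); 
for i in range(3):
    k=abs(r)<.003; P=P[k]; c=P.mean(0); n=np.linalg.svd(P-c)[2][2]; n*=np.sign(n[2]); r=(P-c)@n
print(k.sum(),c,n,np.degrees(np.arccos(n[2])),np.degrees(np.arctan2(n[1],n[0])),r.std())
E
```

```text
67 [ 0.61583164 -0.21849036  0.07061084] [ 0.28147875 -0.20420084  0.93758825] 20.34959910266792 -35.95928595393575 0.0006833319174796505
```

The cover is tipped 20° with its far end still on the stack, as a plane fit to the depth shows. I'll tip a bit more and then lift clear.

Emit:
apply_moves(
  motion=[
    [[0.15, -0.1, 0.4], 0],
    [[0.3, -0.2, 0.8], 0],
    [[0.3, -0.2, 0.8], 0],
    [[0.3, -0.2, 1.2], 0],
    [[0.3, -0.2, 1.7], 0],
    [[0.3, -0.2, 2.2], 0],
    [[0.3, -0.2, 2.7], 0],
    [[0.3, -0.2, 2.7], 0],
  ],
)

```text
clock: 13.6
tool_pos: [0.5508, -0.2325, 0.1223]
orientation: [-179.9, 0.0, -124.5]
force: [0.6, 0.5, -0.5]
opening: 0.0088
```

```bash
python3 -c "
from h import *
o=ctrl.get_obs(); print(o['clock'],o['tool_pos'],o['orientation'],o['force'],o['moment'],o['opening'])
p,d=ctrl.snapshot('wrist'); cv2.imwrite('pics/w10.png',p); np.save('pics/w10.npy',d);np.save('pics/w10T.npy',T_tool(o))
"
```

```text
13.6 [ 0.55084109 -0.23251744  0.12227463] [-1.79891318e+02  3.59621639e-02 -1.24511779e+02] [ 0.56794246  0.47678328 -0.54856793] [-0.0005645   0.22080412  0.0684228 ] 0.00882450913769539
```

View pics/w10.png

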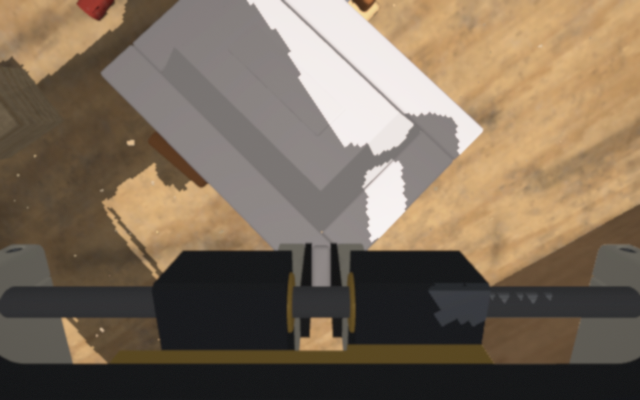

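The cover is held and has come free. I lift it clear and check the stack.

Emit:
apply_moves(
  motion=[
    [[0, 0, 1], 0],
    [[0, 0, 3], 0],
    [[0, 0, 6], 0],
    [[0, 0, 9], 0],
    [[0, 0, 11], 0],
    [[0, 0, 12], 0],
    [[0, 0, 12], 0],
    [[0, 0, 12], 0],
  ],
)

```text
clock: 14.45
tool_pos: [0.5496, -0.232, 0.2401]
orientation: [179.9, -0.0, -124.5]
force: [-0.6, -1.5, -1.1]
opening: 0.0087
```

```bash
python3 -c "
from h import *
o=ctrl.get_obs(); print(o['clock'],o['tool_pos'],o['orientation'],o['force'],o['moment'],o['opening'])
p,d=ctrl.snapshot('wrist'); cv2.imwrite('pics/w11.png',p); np.save('pics/w11.npy',d);np.save('pics/w11T.npy',T_tool(o))
T=T_tool(o)
px=[(x,x-38+k) for x in range(130,265,8) for k in (-8,0,8)]+[(x,v) for x,v in [(380,230),(395,215),(410,200),(425,180),(440,165),(455,130),(430,140),(445,120),(420,105),(400,90),(380,70)]]
P,c,n,r=plane(T,d,px); 
for i in range(4):
    k=abs(r)<.003; P=P[k]; c=P.mean(0); n=np.linalg.svd(P-c)[2][2]; n*=np.sign(n[2]); r=(P-c)@n
print(k.sum(),c,n,np.degrees(np.arccos(n[2])),np.degrees(np.arctan2(n[1],n[0])),r.std())
"
```

```text
14.45 [ 0.54961535 -0.23199059  0.24008139] [ 1.79923195e+02 -1.26987383e-02 -1.24522342e+02] [-0.62415456 -1.49535244 -1.06232312] [-0.01925682  0.2601809   0.03394291] 0.008657237001761202
61 [ 0.61755537 -0.22011061  0.21379142] [ 0.30990006 -0.21384617  0.92640799] 22.118365005198477 -34.60756949614803 0.0005644471473950188
```

View pics/w11.png

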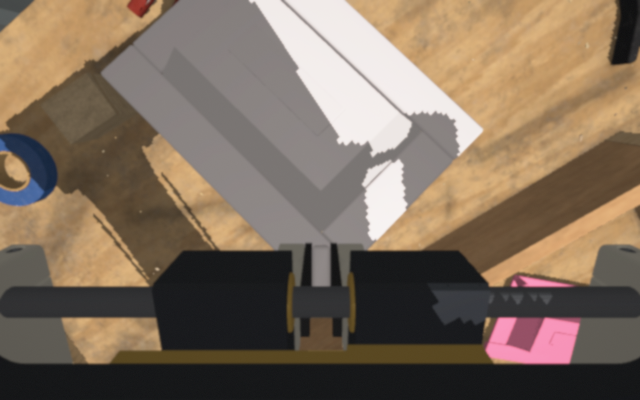

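Emit:
apply_moves(
  motion=[
    [[-0.3, 3.2, 0], -2.2],
    [[-0.6, 6.4, 0], -4.4],
    [[-0.9, 9.6, 0], -6.6],
    [[-1.2, 12.8, 0], -8.8],
    [[-1.6, 16, 0], -11],
    [[-2, 19.2, 0], -13.2],
    [[-2.3, 22.4, 0], -15.4],
    [[-2.6, 25.6, 0], -17.6],
    [[-3, 28.8, 0], -19.8],
    [[-3.3, 31.7, 0], -21.7],
  ],
)

```text
clock: 15.5
tool_pos: [0.5162, 0.086, 0.2397]
orientation: [180.0, -0.1, -146.3]
force: [0.6, -0.0, -1.1]
opening: 0.0087
```

Emit:
apply_moves(
  motion=[
    [[0, 0, 0], 0],
    [[0, 0, -2], 0],
    [[0, 0, -4], 0],
    [[0, 0, -5], 0],
    [[0, 0, -5], 0],
    [[0, 0, -5], 0],
  ],
)

```text
clock: 16.1
tool_pos: [0.5174, 0.0845, 0.1912]
orientation: [-180.0, -0.0, -146.2]
force: [-0.2, 0.2, -1.3]
opening: 0.0087
```

```bash
python3 -c "
from h import *
o=ctrl.get_obs(); print(o['clock'],o['tool_pos'],o['orientation'],o['force'],o['moment'],o['opening'])
p,d=ctrl.snapshot('wrist'); cv2.imwrite('pics/w12.png',p)
p,d=ctrl.snapshot('top'); cv2.imwrite('pics/t12.png',p)
cv2.imwrite('pics/t12c.png',cv2.resize(p[90:240,220:440],None,fx=3.5,fy=3.5,interpolation=cv2.INTER_CUBIC))
"
```

```text
16.1 [0.51743267 0.08448899 0.19124565] [-1.79978915e+02 -2.60018601e-02 -1.46216034e+02] [-0.16521567  0.18805493 -1.30037612] [0.01313794 0.15236782 0.02618064] 0.008697023623647798
```

View pics/w12.png

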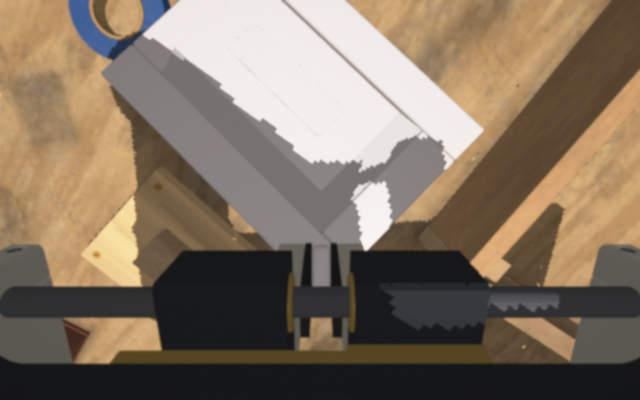

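View pics/t12c.png

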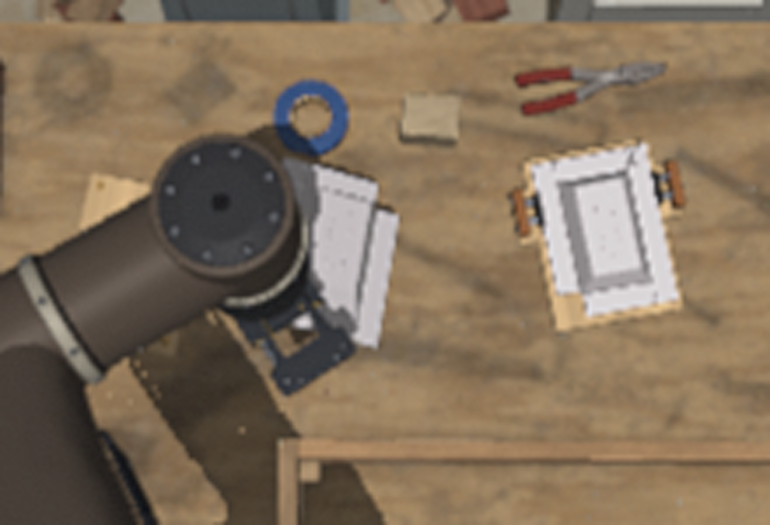

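```bash
python3 - <<'E'
from h import *
m,C=cam('top')
print(ray(m,C,220+311/3.5,90+117/3.5,.019), ray(m,C,220+350/3.5,90+440/3.5,.06))
D=np.load('pics/top0.npy')
for u,v in [(400,217),(380,217),(400,220)]: print(dep(m,C,u,v,D[v,u]))
E
```

```text
[0.74334415 0.05510302 0.019     ] [0.39152397 0.01022322 0.06      ]
[ 0.3853573  -0.26995576  0.10521771]
[ 0.38558377 -0.2011669   0.09709592]
[ 0.37531651 -0.27128484  0.09605538]
```

The top view shows the lower cover still in the holder, its tab at the crop's upper right (640,155) and its cut-out at lower left. The gripped cover is free and tilted about 22°. The tool can't tilt, so I'll level the cover in the grip by pressing its far end down on clear bench.

Emit:
apply_moves(
  motion=[
    [[0, -1, -2], 0],
    [[0, -2, -5], 0],
    [[0, -3, -8], 0],
    [[0, -3, -9.5], 0],
    [[0, -3, -10.5], 0],
    [[0, -3, -11], 0],
    [[0, -3, -11.2], 0],
    [[0, -3, -11.2], 0],
  ],
)

```text
clock: 17.0
tool_pos: [0.5177, 0.0552, 0.0797]
orientation: [-180.0, 0.1, -146.2]
force: [0.8, 0.3, -0.3]
opening: 0.0087
```

Emit:
apply_moves(
  motion=[
    [[0, 0, -0.4], 0],
    [[-0.15, 0.2, -0.8], 0],
    [[-0.28, 0.42, -1.3], 0],
    [[-0.43, 0.64, -1.8], 0],
    [[-0.54, 0.8, -2.35], 0],
    [[-0.65, 0.97, -2.9], 0],
    [[-0.76, 1.13, -3.45], 0],
    [[-0.76, 1.13, -3.45], 0],
  ],
)

```text
clock: 17.8
tool_pos: [0.509, 0.0662, 0.0437]
orientation: [180.0, -0.1, -146.2]
force: [-0.2, 0.5, 1.8]
opening: 0.0088
```

```bash
cat >> h.py <<'E'
def rim(T,d,px):
    P,c,n,r=plane(T,d,px)
    for i in range(5):
        k=abs(r)<max(.0015,.004-.001*i); P=P[k]; c=P.mean(0); n=np.linalg.svd(P-c)[2][2]; n*=np.sign(n[2]); r=(P-c)@n
    print('rim',len(P),c.round(4),'tilt',np.degrees(np.arccos(n[2])).round(2),'dir',np.degrees(np.arctan2(n[1],n[0])).round(1),'rms',r.std().round(5),'range',P.min(0).round(3),P.max(0).round(3))
E
python3 -c "
from h import *
o=ctrl.get_obs(); print(o['clock'],o['tool_pos'],o['orientation'],o['force'],o['moment'],o['opening'])
p,d=ctrl.snapshot('wrist'); cv2.imwrite('pics/w13.png',p); np.save('pics/w13.npy',d);np.save('pics/w13T.npy',T_tool(o))
"
```

```text
17.8 [0.50904294 0.06616133 0.0436942 ] [ 1.79988640e+02 -7.24955161e-02 -1.46192571e+02] [-0.213937    0.51460704  1.75210571] [ 0.23648367 -0.09842215  0.15374702] 0.00878150089523288
```

View pics/w13.png

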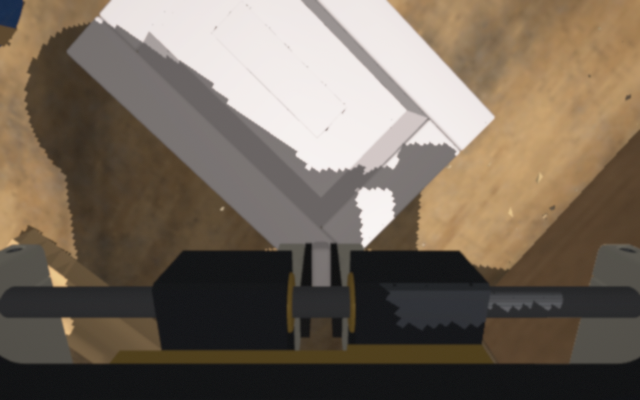

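Emit:
apply_moves(
  motion=[
    [[-0.08, 0.12, -0.6], 0],
    [[-0.15, 0.22, -1.1], 0],
    [[-0.2, 0.3, -1.5], 0],
    [[-0.25, 0.38, -1.9], 0],
    [[-0.29, 0.44, -2.3], 0],
    [[-0.33, 0.5, -2.6], 0],
    [[-0.33, 0.5, -2.8], 0],
    [[-0.33, 0.5, -2.8], 0],
  ],
)

```text
clock: 18.65
tool_pos: [0.5064, 0.0712, 0.0164]
orientation: [-180.0, -0.0, -146.2]
force: [0.9, 0.9, 2.4]
opening: 0.0084
```

```bash

python3 -c "
from h import *
o=ctrl.get_obs(); print(o['clock'],o['tool_pos'],o['orientation'],o['force'],o['moment'],o['opening'])
p,d=ctrl.snapshot('wrist'); cv2.imwrite('pics/w14.png',p); np.save('pics/w14.npy',d);np.save('pics/w14T.npy',T_tool(o))
"
```

```text
18.65 [0.50638412 0.07116365 0.0163877 ] [-1.79996075e+02 -3.06504936e-03 -1.46200426e+02] [0.89944544 0.87679047 2.35932641] [ 0.3143284  -0.07492302  0.14079869] 0.008432994349372018
```

View pics/w14.png

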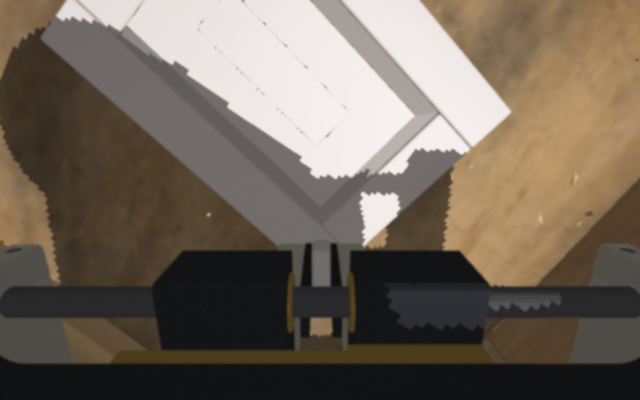

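```bash
cat >> h.py <<'E'
PX=[(x,int(45+(x-70)*.93+k)) for x in range(75,270,6) for k in (-4,2,8)]+[(400+i,55+i+k) for i in range(0,70,6) for k in (-12,0)]+[(470,130),(460,145),(440,160),(425,180),(410,200),(395,210)]
E
python3 -c "
from h import *
rim(np.load('pics/w14T.npy'),np.load('pics/w14.npy'),PX)"
```

```text
rim 126 [0.5756 0.0426 0.0115] tilt 0.37 dir -79.9 rms 0.00059 range [ 0.483 -0.032  0.01 ] [0.65  0.078 0.013]
```

Emit:
apply_moves(
  motion=[
    [[0, 0, -0.1], 0],
    [[0, 0, -0.15], 0],
    [[0, 0, -0.15], 0],
    [[0, 0, 0.3], 0],
    [[0, 0, 1.5], 0],
    [[0, 0, 3.5], 0],
    [[0, 0, 6], 0],
    [[0, 0, 9], 0],
    [[0, 0, 10], 0],
    [[0, 0, 10], 0],
  ],
)

```text
clock: 19.7
tool_pos: [0.5069, 0.0714, 0.1183]
orientation: [-180.0, 0.2, -146.2]
force: [0.3, 0.4, -1.8]
opening: 0.0088
```

Emit:
apply_moves(
  motion=[
    [[0, 0, 0], 0],
    [[0, 0, 0], 0],
    [[0, 0, 0], 0],
  ],
)

```text
clock: 20.0
tool_pos: [0.5056, 0.0708, 0.1154]
orientation: [180.0, -0.1, -146.2]
force: [0.3, 0.4, -1.4]
opening: 0.0081
```

```bash

python3 -c "
from h import *
o=ctrl.get_obs(); print(o['clock'],o['tool_pos'],o['orientation'],o['force'],o['moment'],o['opening'])
p,d=ctrl.snapshot('wrist'); cv2.imwrite('pics/w15.png',p); np.save('pics/w15.npy',d);np.save('pics/w15T.npy',T_tool(o))
rim(T_tool(o),d,PX)
"
```

```text
20.0 [0.50556035 0.07075256 0.11537583] [ 1.79981446e+02 -1.33115510e-01 -1.46221380e+02] [ 0.3357389   0.37238589 -1.41900524] [ 0.05307679  0.18310637 -0.0617548 ] 0.008133044278624777
rim 125 [0.5742 0.0433 0.1092] tilt 1.08 dir -48.4 rms 0.00062 range [ 0.482 -0.032  0.107] [0.651 0.078 0.111]
```

View pics/w15.png

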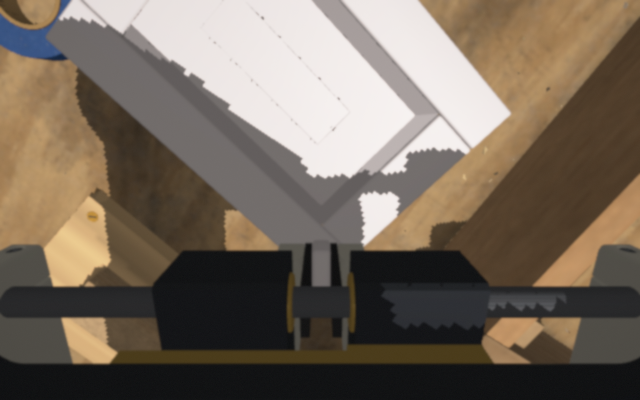

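```bash
python3 -c "
import cv2
p=cv2.imread('pics/w15.png')
a=cv2.resize(p[0:120,30:150],None,fx=4,fy=4,interpolation=cv2.INTER_CUBIC)
b=cv2.resize(p[60:180,410:530],None,fx=4,fy=4,interpolation=cv2.INTER_CUBIC)
cv2.imwrite('pics/w15c.png',cv2.convertScaleAbs(cv2.hconcat([a,b])[:, :800*2][:480,:960],alpha=.9)[:, :])
im=cv2.imread('pics/w15c.png'); cv2.imwrite('pics/w15c.png',cv2.resize(im,(800,400)))"
```

```text
(no output)
```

View pics/w15c.png

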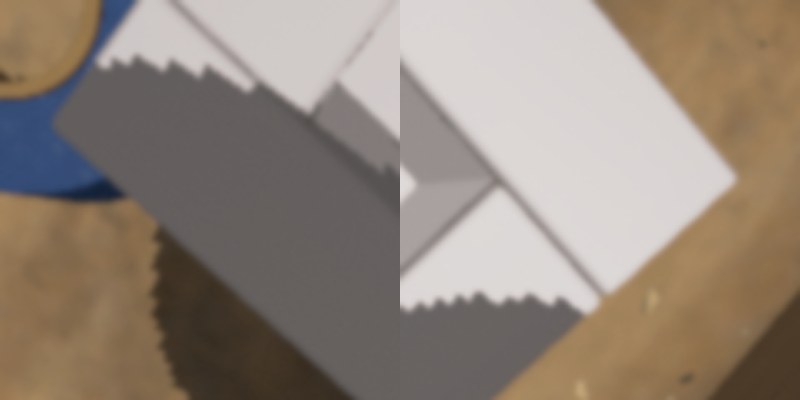

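```bash
python3 - <<'E'
from h import *
m=ctrl.camera_model('wrist'); T=np.load('pics/w15T.npy');C=T@m['tool_from_camera']
z0=.1092
n=np.array([np.cos(np.radians(-48.4)),np.sin(np.radians(-48.4))])*np.tan(np.radians(1.08))
def P(u,v):
    z=z0
    for i in range(4):
        q=ray(m,C,u,v,z); z=z0-n@(q[:2]-np.array([.5742,.0433]))
    return q
a=P(45.9,37.2);b=P(511.1,113.7);c=(a+b)/2;e=a-b
print(a,b,'centre',c,np.linalg.norm(e),'yaw',np.degrees(np.arctan2(e[1],e[0]))-36.22)
for q,r in [((136.5,120),(45.9,37.2)),((511.1,113.7),(467.6,60)),((511.1,113.7),(438.5,180))]:
    e=P(*r)-P(*q); print(np.degrees(np.arctan2(e[1],e[0])).round(2))
print('tool',(np.linalg.inv(T)@np.r_[c,1])[:3], 'expected from tab', np.hypot(.0745,.0515))
print(c[:2]-T[:2,3])
# base recheck from w5 screws
T5=np.load('pics/w5T.npy');C5=T5@m['tool_from_camera']
s=np.array([ray(m,C5,u,v,.016) for u,v in [(260,108),(391,109),(379,278),(266,276)]]);print('base centre w5',s.mean(0),[np.degrees(np.arctan2(*(s[i]-s[j])[[1,0]])).round(2) for i,j in [(0,3),(1,2)]])
E
```

```text
[0.66260882 0.05175661 0.10821267] [ 0.47157899 -0.03724332  0.10934898] centre [0.56709391 0.00725665 0.10878083] 0.21074789775834224 yaw -11.239403223433776
-11.84
-11.54
79.46
tool [-0.01585868 -0.08699118  0.00653   ] expected from tab 0.09056765427016424
[ 0.06153356 -0.06349591]
base centre w5 [0.58431387 0.24667756 0.016     ] [np.float64(-11.85), np.float64(-11.99)]
```

Emit:
apply_moves(
  motion=[
    [[0.2, 2.4, 1], 0],
    [[0.4, 4.8, 1], 0],
    [[0.6, 7.5, 1], -0.2],
    [[0.8, 10.5, 1], -0.2],
    [[1, 13.5, 1], -0.2],
    [[1.2, 16.5, 1], -0.2],
    [[1.4, 19.5, 1], -0.2],
    [[1.6, 22, 0.6], -0.2],
    [[1.7, 24, 0], -0.2],
    [[1.7, 24, -0.6], -0.2],
  ],
)

```text
clock: 21.05
tool_pos: [0.5233, 0.3133, 0.1093]
orientation: [-180.0, -0.0, -146.3]
force: [-0.2, -0.6, -1.1]
opening: 0.0084
```

Emit:
apply_moves(
  motion=[
    [[0, 0, 0], 0],
    [[0, 0, 0], 0],
    [[0, 0, 0], 0],
    [[0, 0, 0], 0],
  ],
)

```text
clock: 21.45
tool_pos: [0.5235, 0.3106, 0.111]
orientation: [180.0, 0.0, -146.5]
force: [0.6, 0.6, -1.5]
opening: 0.0086
```

```bash

python3 -c "
from h import *
o=ctrl.get_obs(); print(o['clock'],o['tool_pos'],o['orientation'],o['force'],o['moment'],o['opening'])
p,d=ctrl.snapshot('wrist'); cv2.imwrite('pics/w16.png',p); np.save('pics/w16.npy',d);np.save('pics/w16T.npy',T_tool(o))
rim(T_tool(o),d,PX)
p,d=ctrl.snapshot('scene'); cv2.imwrite('pics/s16.png',p)
cv2.imwrite('pics/s16c.png',cv2.resize(p[120:260,150:320],None,fx=4,fy=4,interpolation=cv2.INTER_CUBIC))
p,d=ctrl.snapshot('top'); cv2.imwrite('pics/t16.png',p)
"
```

```text
21.45 [0.52350911 0.31056037 0.11100651] [ 1.79993092e+02  3.39095768e-02 -1.46457213e+02] [ 0.57640151  0.63097855 -1.47657366] [ 0.07653118  0.17451069 -0.00509441] 0.008638412295977465
rim 129 [0.5921 0.2819 0.105 ] tilt 1.0 dir -61.6 rms 0.00065 range [0.5   0.207 0.103] [0.669 0.317 0.107]
```

View pics/w16.png

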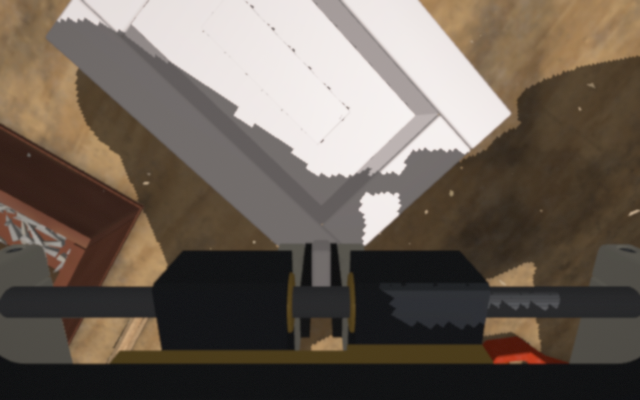

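View pics/s16c.png

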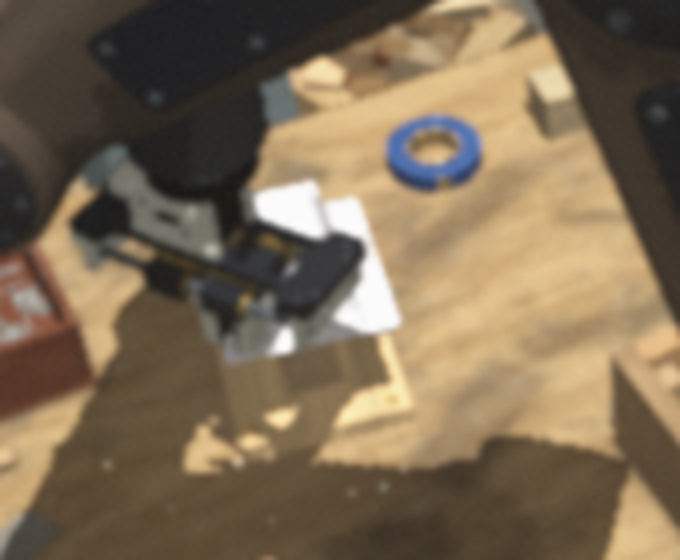

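View pics/t16.png

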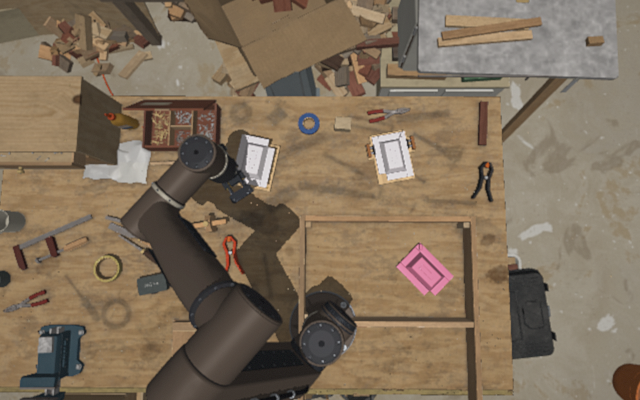

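```bash
python3 - <<'E'
from h import *
m,C=cam('top'); p=cv2.imread('pics/t16.png')
big=cv2.resize(p[120:205,215:295],None,fx=7,fy=7,interpolation=cv2.INTER_CUBIC)
def box(c,yaw,a,b,z,col):
    y=np.radians(yaw);Rm=np.array([[np.cos(y),-np.sin(y)],[np.sin(y),np.cos(y)]])
    q=[]
    for s in [(1,1),(-1,1),(-1,-1),(1,-1)]:
        w=np.array(c)+Rm@np.array([s[0]*a,s[1]*b]); uv=proj(m,C,[*w,z]); q.append(((uv-[215,120]+.5)*7-.5))
    cv2.polylines(big,[np.int32(np.round(q))],True,col,1)
bias=np.array([-.0013,-.0037])
box(np.array([.585,.2471])+bias,-11.4,.086,.063,.105,(0,0,255))
box(np.array([.5848,.2464])+bias,-11.4,.088,.065,.016,(255,0,0))
cv2.imwrite('pics/t16c.png',big)
E
```

```text
(no output)
```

View pics/t16c.png

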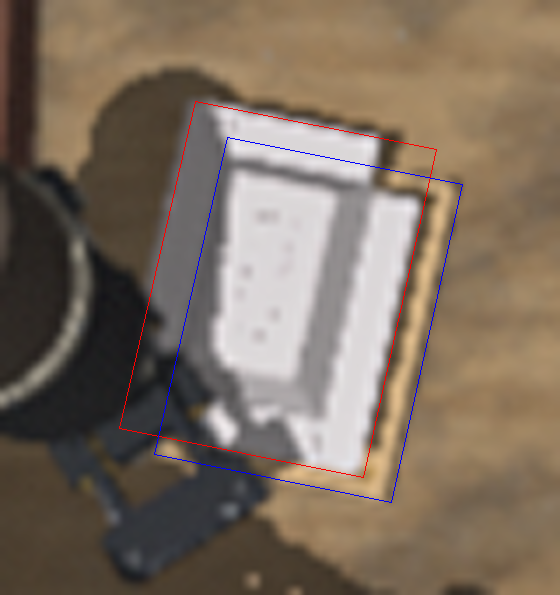

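The red cover outline (wrist measurement) and the blue base outline both match the top view within about 1–2 mm. The yaws agree, and the lower cover is still in the holder. I hand in.

```bash

python3 -c "
from h import *
o=ctrl.get_obs(); print(o['clock'],o['tool_pos'],o['force'],o['opening'])
print(ctrl.close_job())"
```

```text
21.6 [0.52342211 0.31079089 0.11092636] [-0.1079979  -0.79322927 -0.74969347] 0.008949065374770459
the job is handed in; nothing more can be done
None
```

I handed the job in at 21.6 s. The block is seated in the pocket and the arm is holding the top cover over it.

**Block:** I gripped it across its 40 mm and let it go in the pocket. After release, its top face read 35–37 mm at four points (36 mm expected), so it lies flat.

**Peel:** I gripped the cover by its tab and tipped it about 22° with the far end still on the stack, then lifted it away. The last top view shows the lower cover still in the holder.

**Levelling:** The tool cannot tilt, so I pressed the hanging cover flat against clear bench while keeping hold of it. I then lifted it again and carried it over the base.

**Final checks:**

| Check | Result |
|---|---|
| Tilt of the cover | about 1° (not fully zero) |
| Centre relative to the base | within about 1 mm by the wrist camera |
| Angle to the base | within about 0.5° |
| Height of the feet undersides | about 78 mm above the base's top face |
| Tab | still gripped, about 9 mm opening |

**Disagreement:** The top camera read positions about 3.5 mm lower in y than the wrist camera. I went by the wrist camera. The final top-view outlines match to about 1–2 mm once that difference is allowed for.

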